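# Collect the finished tooth models from the mill's catch tray

### The job

The mill has delivered two finished tooth models (tan blocks with a row of ivory teeth) into its catch tray. Put both into the blue case pan, teeth up, each flat on the pan's floor, setting them down gently rather than dropping them. Leave the dark grey leftover stub where it lies in the tray, and do not disturb the jar or the blue tumbler.

Things in the scene. Friction and masses are not known exactly. Their poses are not given: they have to be found in the camera images.
- model_a_center (a point): finished tooth model: tan block 70 x 28 x 24 mm (long, wide, high) with straight parallel sides, on it a narrower pink gum ridge (21 mm wide) and one row of five ivory teeth; 37 mm high in all, about 110 g, teeth up in the catch tray. Point: its centre, 18.5 mm above its underside; x along the length, y across the 28 mm width, z up. Grip the tan block across its width.
- model_b_center (a point): finished tooth model: tan block 70 x 28 x 24 mm (long, wide, high) with straight parallel sides, on it a narrower pink gum ridge (21 mm wide) and one row of five ivory teeth; 37 mm high in all, about 110 g, teeth up in the catch tray. Point: its centre, 18.5 mm above its underside; x along the length, y across the 28 mm width, z up. Grip the tan block across its width.
- stub_center (a point): leftover milling stub, to be left alone: dark grey block 48 x 34 x 20 mm with a small 8 mm step on top and a 14 mm steel pin standing out 22 mm at its +x end. It lies beside the models in the tray, in any of three places. Point: the block's centre, 10 mm above its underside; x along the length, z up.
- mill: desktop mill, fixed, at the robot's left; a sloping chute leads from it to an open aluminium catch tray, 240 x 360 x 30 mm (x, y, z), walls and floor 5 mm thick. Origin: centre of the tray's underside, on the bench; tray floor 5 mm above it, rim 30 mm. x, y along the tray's sides, z up. The chute starts at the tray's +y wall, 35 mm high, rising to 165 mm at y = 655 mm.
- pan: the blue open case pan, loose, 0.6 kg, 180 x 280 x 50 mm outside (x, y, z), walls and floor 4 mm thick. Origin: centre of its underside, on the bench; the pan's floor is 4 mm above it, the rim 50 mm. x along its 180 mm side, y along its 280 mm side, z up. It stands empty at the robot's right.
- jar: a bystander: a closed pale jar with white cap, 56 mm across, 62 mm high, beyond the tray, on the side away from the robot. Origin: centre of its underside.
- tumbler: a bystander: an empty blue plastic tumbler, 72 mm across the rim, 95 mm high, beyond the pan, on the side away from the robot. Origin: centre of its underside.

How it is judged:
At the end, for the whole second after the job is handed in: Both models lie at rest inside the blue pan, released: centre within 80 mm (pan x) and 130 mm (pan y) of the pan's centre and 10 to 36 mm above the pan's underside (on its floor, not stacked), teeth up within 11 degrees; the pan stands level (within 6 degrees) and still (x of model_a_center in the frame of pan between -0.08 and 0.08 m and y of model_a_center in the frame of pan between -0.13 and 0.13 m and z of model_a_center in the frame of pan between 0.01 and 0.036 m and angle between each of model_a_center, model_b_center's own z axis and vertical below 0.2 rad and linear speed of each of model_a, model_b, pan below 0.03 m/s and x of model_b_center in the frame of pan between -0.08 and 0.08 m and y of model_b_center in the frame of pan between -0.13 and 0.13 m and z of model_b_center in the frame of pan between 0.01 and 0.036 m and angle between pan's own z axis and vertical below 0.1 rad); the robot touches nothing.
It fails at once if the grey stub is moved more than 30 mm (distance of stub_center from where it was at the start of the episode above 0.03 m).
It fails at once if the jar is moved more than 30 mm or tipped (distance of jar from where it was at the start of the episode above 0.03 m or angle between jar's own z axis and vertical above 0.5 rad).
It fails at once if the tumbler is moved more than 30 mm or tipped (distance of tumbler from where it was at the start of the episode above 0.03 m or angle between tumbler's own z axis and vertical above 0.5 rad).
It fails at once if a model is dropped or thrown (faster than 0.75 m/s while out of the fingers, a fall of about 30 mm) ((linear speed of model_a above 0.75 m/s and contact force between the fingers and model_a below 0.05 N) or (linear speed of model_b above 0.75 m/s and contact force between the fingers and model_b below 0.05 N)).
It also fails if it takes over 54 s, if anything falls off the work surface, if the arm or the gripper's body presses on something with over 40 N, if the wrist force passes 120 N, or if a joint passes its speed limit or range.

### The arm

A 6-joint arm with a two-finger parallel gripper is mounted at the origin on the work surface. World frame = base frame: x ahead of the robot, y to its left, z up, the work surface at z = 0. Lengths are in m, angles in rad, forces in N, time in s.
With the tool pointing down it reaches from about 0.375 to 0.975 m from the base axis. Payload 3.8 kg.
Tool frame: the origin (TCP) lies on the centre line of the jaws, within the pads' length; the fingertips stand 8 mm ahead of it and the grasp point (between the pads) lies 11 mm behind it; z points along the fingers, y is the line along which they close (so a half turn about z gives the same grasp; the last joint's range is limited). The gripper opens to 88 mm and grips with 3 to 60 N. Pads are 18 mm wide; open, the fingers measure 123 mm over their backs; the gripper's body (75 mm by 187 mm) begins 45 mm behind the grasp point.
Start: joints at [1.155, 0.264, 1.604, -0, 1.274, -0.037], TCP at [0.25, 0.627, 0.247] pointing down, gripper open.
Joint ranges: [-2.63, 2.63], [-0.94, 2.18], [0.31, 2.57], [-1.31, 4.45], [0, 2.66], [-2.55, 2.55]. Speed limits (rad/s): [2.57, 2.57, 3.14, 3.14, 3.14, 3.14].

### API

Orientations are given as [roll, pitch, yaw] about the fixed x, y, z axes, in that order (R = Rz(yaw) Ry(pitch) Rx(roll)).
In Python, from workcell import sense, optics, env, nets gives the robot as it stands.
- The arm moves only by the tool move_arm, never from a script. Its argument "motion" is a list of rows, each a list of 3 entries, a list of its own where there are three numbers: the shift along the tool's x, y, z in m, then the turn about the tool's z in degrees, then the gripper's target within -1 to 1 (shut at 1, half-way at 0, fully open at -1). In form: [[[tx, ty, tz], twist, gripper], ...]. A call has exactly 10 rows; each row shifts and turns the commanded pose from where the row before left it, along the tool's axes as they then stand; what a row does not reach is not made up. A row lasts 1/8 s, in which the tool goes at most 62.5 mm and 10.7 degrees, less where a joint would pass 70% of its speed; a pose out of reach is approached as far as the arm can. A call is refused whole if a number of a shift passes 0.0625 or a number of a turn 10.7, either way. A call with a gripper value outside its range is refused whole. The fingers move at their own pace and stop on an object; "grip_force" is the grip in N (left out, the last holds). Time passes only in rows, so rows that do not move let the fingers close, or fill a call up. It gives the time, the measured TCP pose, the force, the opening and the grip force at its end, in the units of the state.
- sense(): the state, without advancing time (a new reading comes with each control period).
- optics.grab_frame(name): name is "side" or "top"; returns a dict with "frame" (420x560x3 uint8, red, green, blue), "depth" (420x560 float32, m along the optical axis (not along the pixel's ray), 0 where there is no reading), "intrinsics" (3x3 intrinsics, pixels), "k1" (the pictures are not rectified: a ray, as slopes to the right and down, at radius r is drawn at 1 + k1 r^2 times it, then the intrinsics apply), "R" (3x3) and "t" (3): a world point X has camera coordinates R X + t. Camera axes: x right, y down, z forward; pixel columns grow to the right and rows downward; lengths in m; the calibration is good to about 2 mm. A picture is of the moment at which its call begins.
- env.close_job(): hands the job in; it is judged then, once.
Trained networks look in the newest picture that a camera, given by its name, has taken for a name from the list of things; names that differ only in an ending like _2 or _b are one class to them, and where a whole thing is asked for, a point or a joint stands for the part that bears it (a point fixed in the world has none). Each returns a list of dicts, best first, with "score" (0 to 1); they miss things now and then, are a little off and sometimes report something else, mostly with a low value. They report only what shows in the picture. A call takes as long as a camera call.
- nets.masks_of(camera, query): "mask" (420x560 bool, what is visible of it) and "xy" ([column, row] in pixels, amid what is visible of it).
The state is a dict: "time": time; "qpos": joint angles; "qd": joint speeds; "joint_torque": joint torques, N m; "eef_pos": TCP position; "tool_rot": TCP orientation; "force": force on the tool from outside, world axes, zero at the start; "moment": the same for the moment, N m; "finger_gap": finger opening in m; "gripper_force": force on a finger pad.
Only numpy, scipy, OpenCV 4.12 (cv2) and the standard library are available. Lean on these libraries where they do the work, as an engineer would, in place of code of your own. Each camera call takes 0.05 s, during which the arm holds its last target. There are 200 camera calls.

## Working session

There is one attempt and no reset: what is moved stays moved. The work goes in short steps, Python scripts to look and compute and a tool call to move; the robot and the scene stay as the last step left them, time stands still between calls to the robot, and variables do not carry over. Pictures are saved under pics/ and viewed, at most 10 in all, crops included, and the job is handed in when it is done.

Besides the shell and the picture viewer there is one more tool, called after "Call:" in YAML: its name, and indented under it one key for each argument. move_arm: Moves the arm, as the interface text tells. Its arguments: {"type":"object","properties":{"motion":{"type":"array"},"grip_force":{"type":"number"}},"required":["motion"]}

```bash
mkdir -p pics
cat > h.py <<'E'
import numpy as np, cv2
from workcell import sense, optics, env, nets
def cloud(f):
    K=np.array(f["intrinsics"]);h,w=f["depth"].shape
    u,v=np.meshgrid(np.arange(w),np.arange(h))
    d=np.stack([(u-K[0,2])/K[0,0],(v-K[1,2])/K[1,1]],-1)
    s=d.copy()
    for _ in range(10): s=d/(1+f["k1"]*(s**2).sum(-1,keepdims=True))
    z=f["depth"][...,None]
    P=np.concatenate([s*z,z],-1)
    W=(P-np.array(f["t"]))@np.array(f["R"])
    W[f["depth"]<=0]=np.nan
    return W
def save(f,n): cv2.imwrite("pics/"+n,f["frame"][...,::-1])
E
python3 - <<'E'
from h import *
s=sense();print(s)
for c in("top","side"):
    f=optics.grab_frame(c);save(f,c+"0.png");W=cloud(f)
    for q in("model_a_center","stub_center","pan","jar","tumbler","mill"):
        for r in nets.masks_of(c,q)[:4]:
            p=W[r["mask"]];p=p[~np.isnan(p).any(1)]
            if len(p)<10: continue
            zt=np.percentile(p[:,2],98)
            (cx,cy),wh,a=cv2.minAreaRect((p[:,:2]*1000).astype(np.float32))
            print(c,q,round(r["score"],2),np.round(r["xy"]),len(p),"med",p.mean(0).round(3),"zt",zt.round(3),"rect",round(cx),round(cy),np.round(wh),round(a))
E
```

```text
{'time': 0.0, 'qpos': array([ 1.15511752e+00,  2.64754139e-01,  1.60531453e+00, -3.47110221e-05,
        1.27368898e+00, -3.68875757e-02]), 'qd': array([ 3.83913839e-04,  8.19454522e-04,  1.65136204e-03, -1.04741041e-03,
       -1.07794754e-05, -1.48559149e-03]), 'joint_torque': array([-6.02910575e-06, -5.02115464e+01, -3.56873953e+01,  7.28709670e-02,
        2.97418423e-02, -1.98323919e-04]), 'eef_pos': array([0.2493495 , 0.62654176, 0.24541942]), 'tool_rot': array([-3.13942791e+00, -4.66975533e-05,  2.76281157e+00]), 'force': array([-9.60823787e-01, -4.48739734e-04, -8.41249631e-01]), 'moment': array([-0.0147026 , -0.03856366,  0.0053871 ]), 'gripper_force': 0.0, 'finger_gap': 0.08797114242268206}
top model_a_center 0.91 [132. 270.] 714 med [0.492 0.329 0.03 ] zt 0.044 rect 493 337 [39. 74.] 80
top stub_center 0.81 [185. 282.] 586 med [0.477 0.228 0.024] zt 0.035 rect 483 233 [41. 69.] 89
top pan 0.94 [462. 294.] 16144 med [ 0.458 -0.299  0.011] zt 0.051 rect 459 -302 [189. 313.] 2
top jar 0.82 [280. 157.] 727 med [0.716 0.053 0.053] zt 0.065 rect 727 50 [54. 70.] 60
top tumbler 0.56 [351. 150.] 1352 med [ 0.726 -0.089  0.052] zt 0.097 rect 734 -95 [ 70. 104.] 58
top mill 0.93 [145. 276.] 32790 med [0.476 0.31  0.025] zt 0.08 rect 482 329 [575. 247.] 85
side model_a_center 0.91 [172. 146.] 483 med [0.49  0.324 0.026] zt 0.042 rect 495 349 [67. 70.] 81
side stub_center 0.84 [178. 174.] 383 med [0.473 0.224 0.021] zt 0.032 rect 470 232 [57. 73.] 43
side pan 0.63 [285. 364.] 15984 med [ 0.469 -0.258  0.01 ] zt 0.049 rect 466 -273 [200. 310.] 4
side jar 0.72 [319. 182.] 820 med [0.715 0.042 0.041] zt 0.062 rect 719 50 [53. 54.] 10
side tumbler 0.59 [357. 216.] 1643 med [ 0.715 -0.09   0.061] zt 0.094 rect 719 -85 [80. 68.] 48
side mill 0.57 [152. 119.] 26453 med [0.476 0.444 0.049] zt 0.15 rect 521 685 [ 453. 1302.] 0
```

View pics/top0.png

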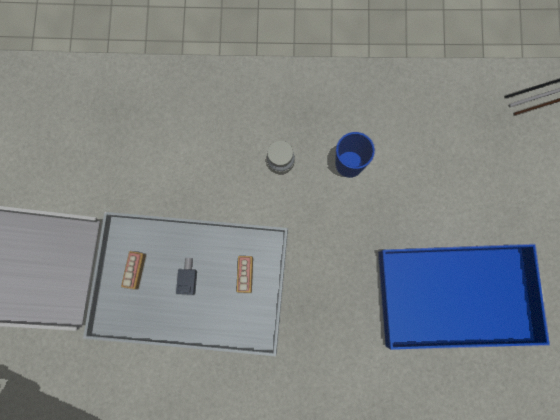

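View pics/side0.png

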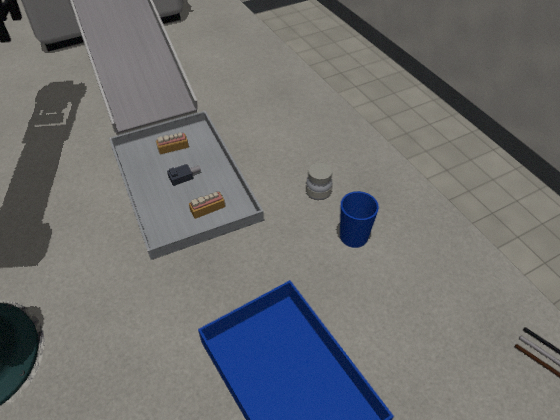

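Top: models at (132,270) and (245,274), stub between them at (186,282), pan at (462,294); the net caught only one model, so I measure both from the cloud.

```bash
cat > m.py <<'E'
from h import *
def rects(W,z0,z1,box,mn=25):
    m=(W[...,2]>z0)&(W[...,2]<z1)&(W[...,0]>box[0])&(W[...,0]<box[1])&(W[...,1]>box[2])&(W[...,1]<box[3])
    n,l=cv2.connectedComponents(m.astype(np.uint8))
    for i in range(1,n):
        p=W[l==i]
        if len(p)<mn: continue
        c=p[:,:2].mean(0);e,v=np.linalg.eigh(np.cov((p[:,:2]-c).T));a=v[:,1]*np.sign(v[0,1])
        (cx,cy),wh,_=cv2.minAreaRect((p[:,:2]*1000).astype(np.float32))
        print(len(p),"mean",c.round(4),"rect",round(cx,1),round(cy,1),np.round(wh,1),"axis deg",np.degrees(np.arctan2(a[1],a[0])).round(1),"z",np.percentile(p[:,2],[5,50,98]).round(3))
E
python3 - <<'E'
from m import *
for c in("top","side"):
    f=optics.grab_frame(c);W=cloud(f);print(c)
    print("teeth");rects(W,.036,.055,(.39,.58,.08,.385))
    print("all");rects(W,.015,.055,(.39,.58,.08,.385))
    print("pan rim");rects(W,.04,.06,(.3,.65,-.5,-.1),100)
    m=nets.masks_of(c,"pan")[0]["mask"];p=W[m];p=p[p[:,2]<.01];print(cv2.minAreaRect((p[:,:2]*1000).astype(np.float32)),np.median(p[:,2]))
    q=W[(W[...,1]>.40)&(W[...,1]<.50)&(W[...,0]>.3)&(W[...,0]<.65)]
    for y in(.40,.42,.44,.46,.48): 
        k=q[abs(q[:,1]-y)<.01]; print(y,np.percentile(k[:,2],[50,99]).round(3), k[k[:,2]>.02][:,0].min().round(3),k[k[:,2]>.02][:,0].max().round(3))
E
```

```text
top
teeth
219 mean [0.489  0.3324] rect 491.1 331.4 [18.6 59.8] axis deg -7.1 z [0.037 0.041 0.045]
209 mean [0.4856 0.1171] rect 489.3 117.1 [18.3 60.2] axis deg -0.3 z [0.037 0.042 0.045]
all
614 mean [0.4922 0.3294] rect 492.8 332.8 [29.4 70.8] axis deg -7.0 z [0.02  0.034 0.044]
553 mean [0.4889 0.1162] rect 489.4 117.5 [28.2 68.6] axis deg -0.2 z [0.026 0.035 0.044]
542 mean [0.4781 0.2282] rect 483.9 228.9 [34.1 68.9] axis deg -0.0 z [0.019 0.025 0.035]
pan rim
1701 mean [ 0.4572 -0.306 ] rect 459.4 -290.0 [181.5 285.6] axis deg -85.9 z [0.041 0.05  0.053]
((454.96270751953125, -287.3958740234375), (182.51889038085938, 280.3084716796875), 3.6374855041503906) 0.004289476427938151
0.4 [0.024 0.069] 0.365 0.588
0.42 [0.039 0.073] 0.365 0.59
0.44 [0.046 0.079] 0.384 0.591
0.46 [0.051 0.085] 0.386 0.593
0.48 [0.057 0.091] 0.388 0.594
side
teeth
110 mean [0.488  0.3322] rect 489.5 332.0 [17.6 56. ] axis deg -9.7 z [0.037 0.04  0.043]
137 mean [0.4843 0.1158] rect 486.9 116.6 [16.2 56.7] axis deg -0.4 z [0.037 0.039 0.043]
all
413 mean [0.4904 0.3258] rect 492.3 329.0 [27.2 70.6] axis deg -8.8 z [0.017 0.031 0.042]
345 mean [0.4758 0.2254] rect 483.4 229.0 [38.  70.6] axis deg 2.1 z [0.017 0.023 0.032]
502 mean [0.4862 0.1101] rect 489.0 115.3 [29.5 70.4] axis deg -2.7 z [0.017 0.031 0.042]
pan rim
1530 mean [ 0.4756 -0.2446] rect 457.8 -287.8 [181.8 281.4] axis deg -53.0 z [0.041 0.048 0.051]
((465.529296875, -266.661376953125), (201.7886962890625, 296.7601318359375), 3.3084871768951416) 0.002791819381095873
0.4 [0.02  0.064] 0.364 0.588
0.42 [0.037 0.072] 0.366 0.589
0.44 [0.042 0.076] 0.385 0.59
0.46 [0.049 0.082] 0.387 0.592
0.48 [0.054 0.089] 0.387 0.593
```

Call:
move_arm:
  motion:
    - [[0, 0, 0], -6.9, -1]
    - [[0, 0, 0], -6.8, -1]
    - [[-0.035, -0.032, 0.01], 0, -1]
    - [[-0.035, -0.032, 0.01], 0, -1]
    - [[-0.035, -0.032, 0.01], 0, -1]
    - [[-0.035, -0.032, 0.01], 0, -1]
    - [[-0.035, -0.032, 0.01], 0, -1]
    - [[-0.035, -0.032, 0.01], 0, -1]
    - [[-0.035, -0.032, 0.01], 0, -1]
    - [[-0.035, -0.032, 0.01], 0, -1]
  grip_force: 25

```text
time: 2.15
eef_pos: [0.4922, 0.3335, 0.1667]
tool_rot: [3.141, 0.001, 3.002]
force: [0.5, -0.6, -0.5]
finger_gap: 0.0884
gripper_force: 0.0
```

Call:
move_arm:
  motion:
    - [[0, 0, 0.02], 0, -1]
    - [[0, 0, 0.02], 0, -1]
    - [[0, 0, 0.02], 0, -1]
    - [[0, 0, 0.02], 0, -1]
    - [[0, 0, 0.02], 0, -1]
    - [[0, 0, 0.02], 0, -1]
    - [[0, 0, 0.015], 0, -1]
    - [[0, 0, 0.009], 0, -1]
    - [[0, 0, 0.004], 0, -1]
    - [[0, 0, 0], 0, -1]

```text
time: 3.4
eef_pos: [0.4915, 0.3347, 0.0188]
tool_rot: [3.141, 0.0, 3.002]
force: [1.2, 0.0, 0.3]
finger_gap: 0.0883
gripper_force: 0.0
```

Call:
move_arm:
  motion:
    - [[0, 0, 0], 0, 1]
    - [[0, 0, 0], 0, 1]
    - [[0, 0, 0], 0, 1]
    - [[0, 0, 0], 0, 1]
    - [[0, 0, 0], 0, 1]
    - [[0, 0, 0], 0, 1]
    - [[0, 0, 0], 0, 1]
    - [[0, 0, 0], 0, 1]
    - [[0, 0, 0], 0, 1]
    - [[0, 0, 0], 0, 1]

```text
time: 4.65
eef_pos: [0.4912, 0.3346, 0.0187]
tool_rot: [-3.142, -0.0, 3.002]
force: [0.5, 0.0, -0.3]
finger_gap: 0.0281
gripper_force: 25.0
```

Call:
move_arm:
  motion:
    - [[0, 0, -0.004], 0, 1]
    - [[0, 0, -0.01], 0, 1]
    - [[0, 0, -0.016], 0, 1]
    - [[0, 0, -0.016], 0, 1]
    - [[0, 0, -0.016], 0, 1]
    - [[0, 0, -0.016], 0, 1]
    - [[0, 0, -0.016], 0, 1]
    - [[0, 0, -0.016], 0, 1]
    - [[0, 0, -0.01], 0, 1]
    - [[0, 0, 0], 0, 1]

```text
time: 5.9
eef_pos: [0.4918, 0.335, 0.1398]
tool_rot: [3.14, 0.001, 3.002]
force: [0.0, -0.6, -1.6]
finger_gap: 0.0278
gripper_force: 25.0
```

Run:
```python
from h import *
s=sense();print(s["eef_pos"],s["finger_gap"],s["gripper_force"],s["force"])
f=optics.grab_frame("side");cv2.imwrite("pics/s1.png",f["frame"][60:280,60:340,::-1].repeat(2,0).repeat(2,1))
```

```text
[0.49183086 0.33502414 0.13983076] 0.027807742485661337 24.999890746548772 [ 0.03444501 -0.55889099 -1.55356372]
```

View pics/s1.png

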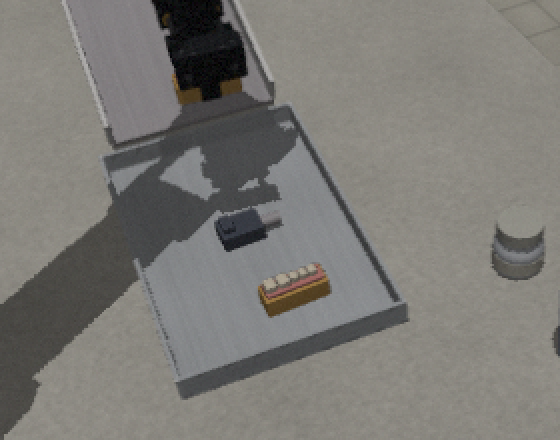

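Call:
move_arm:
  motion:
    - [[0, 0, 0], -8, 1]
    - [[0, -0.02, 0], 0, 1]
    - [[0, -0.035, 0], 0, 1]
    - [[0.004, -0.05, 0], 0, 1]
    - [[0.004, -0.05, 0], 0, 1]
    - [[0.004, -0.05, 0], 0, 1]
    - [[0.004, -0.05, 0], 0, 1]
    - [[0.004, -0.05, 0], 0, 1]
    - [[0.004, -0.05, 0], 0, 1]
    - [[0.004, -0.05, 0], 0, 1]

```text
time: 7.2
eef_pos: [0.4617, -0.0726, 0.1382]
tool_rot: [-3.141, -0.001, 3.138]
force: [0.7, 0.4, -0.7]
finger_gap: 0.0277
gripper_force: 25.0
```

Call:
move_arm:
  motion:
    - [[0.002, -0.05, 0], 0, 1]
    - [[0, -0.05, 0], 0, 1]
    - [[0, -0.05, 0], 0, 1]
    - [[0, -0.05, 0], 0, 1]
    - [[0, -0.04, 0], 0, 1]
    - [[0, -0.024, 0], 0, 1]
    - [[0, -0.01, 0], 0, 1]
    - [[0, 0, 0], 0, 1]
    - [[0, 0, 0], 0, 1]
    - [[0, 0, 0], 0, 1]

```text
time: 8.45
eef_pos: [0.4613, -0.3432, 0.1387]
tool_rot: [3.141, -0.0, -3.14]
force: [0.5, -0.1, 0.0]
finger_gap: 0.0274
gripper_force: 25.0
```

Run:
```python
from m import *
s=sense();print(s["eef_pos"],s["tool_rot"],s["qpos"],s["finger_gap"])
f=optics.grab_frame("side");save(f,"s2.png")
```

```text
[ 0.46134856 -0.34319123  0.13870846] [ 3.14129896e+00 -1.69620653e-04 -3.14031985e+00] [-6.82964999e-01  1.68111692e-01  1.92891425e+00  1.39177981e-04
  1.04488379e+00 -2.25510399e+00] 0.027445671632698378
```

View pics/s2.png

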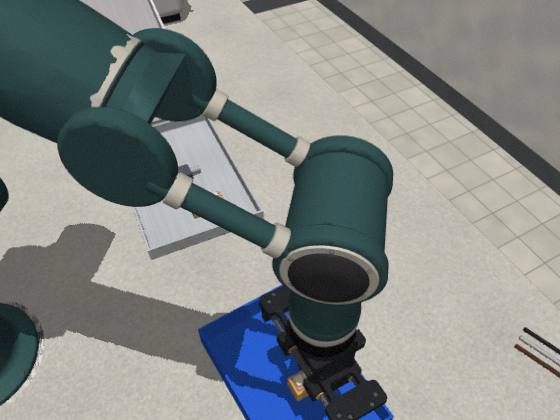

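Call:
move_arm:
  motion:
    - [[0, 0, 0.01], 0, 1]
    - [[0, 0, 0.018], 0, 1]
    - [[0, 0, 0.02], 0, 1]
    - [[0, 0, 0.02], 0, 1]
    - [[0, 0, 0.02], 0, 1]
    - [[0, 0, 0.014], 0, 1]
    - [[0, 0, 0.008], 0, 1]
    - [[0, 0, 0.005], 0, 1]
    - [[0, 0, 0.002], 0, 1]
    - [[0, 0, 0], 0, 1]

```text
time: 9.75
eef_pos: [0.4615, -0.3446, 0.0221]
tool_rot: [-3.141, 0.001, -3.142]
force: [0.8, -0.6, -0.3]
finger_gap: 0.028
gripper_force: 25.0
```

Call:
move_arm:
  motion:
    - [[0, 0, 0.002], 0, 1]
    - [[0, 0, 0.001], 0, 1]
    - [[0, 0, 0.001], 0, 1]
    - [[0, 0, 0], 0, 1]
    - [[0, 0, 0], 0, 1]
    - [[0, 0, 0], 0, 1]
    - [[0, 0, 0], 0, 1]
    - [[0, 0, 0], 0, 1]
    - [[0, 0, 0], 0, 1]
    - [[0, 0, 0], 0, 1]

```text
time: 11.0
eef_pos: [0.4612, -0.3443, 0.0177]
tool_rot: [3.142, 0.0, 3.142]
force: [-0.5, -0.5, -1.2]
finger_gap: 0.0281
gripper_force: 25.0
```

Call:
move_arm:
  motion:
    - [[0, 0, 0], 0, 0.2]
    - [[0, 0, 0], 0, -0.2]
    - [[0, 0, 0], 0, -0.2]
    - [[0, 0, 0], 0, -0.2]
    - [[0, 0, -0.01], 0, -0.2]
    - [[0, 0, -0.02], 0, -0.2]
    - [[0, 0, -0.03], 0, -0.2]
    - [[0, 0, -0.03], 0, -0.2]
    - [[0, 0, -0.03], 0, -0.2]
    - [[0, 0, -0.015], 0, -0.2]

```text
time: 12.25
eef_pos: [0.4624, -0.3453, 0.1565]
tool_rot: [-3.138, 0.004, 3.142]
force: [0.1, -0.2, -0.6]
finger_gap: 0.0529
gripper_force: 0.0
```

Call:
move_arm:
  motion:
    - [[0, 0.02, 0], 0, -1]
    - [[-0.003, 0.04, 0], 0, -1]
    - [[-0.003, 0.05, 0], 0, -1]
    - [[-0.003, 0.05, 0], 0, -1]
    - [[-0.003, 0.05, 0], 0, -1]
    - [[-0.003, 0.05, 0], 0, -1]
    - [[-0.003, 0.05, 0], 0, -1]
    - [[-0.003, 0.05, 0], 0, -1]
    - [[-0.003, 0.05, 0], 0, -1]
    - [[-0.003, 0.05, 0], 0, -1]

```text
time: 13.5
eef_pos: [0.4859, 0.1178, 0.1511]
tool_rot: [-3.141, -0.003, -3.141]
force: [0.8, -0.5, 0.5]
finger_gap: 0.0885
gripper_force: 0.0
```

Run:
```python
from m import *
s=sense();print(s["eef_pos"],s["tool_rot"],s["finger_gap"])
for c in("top","side"):
    f=optics.grab_frame(c);W=cloud(f);print(c)
    rects(W,.015,.055,(.385,.535,-.41,-.17))
    rects(W,.015,.055,(.39,.58,.08,.385))
    save(f,c+"3.png")
```

```text
[0.48593126 0.11784939 0.15108715] [-3.14131463e+00 -2.97688252e-03 -3.14117424e+00] 0.0884886283541554
top
664 mean [ 0.463  -0.3406] rect 463.5 -344.6 [68.2 30.7] axis deg -0.1 z [0.019 0.033 0.043]
side
844 mean [ 0.4613 -0.3473] rect 461.5 -345.1 [29.1 70.4] axis deg -4.0 z [0.023 0.032 0.042]
337 mean [0.4746 0.2251] rect 482.9 228.1 [37.4 69.7] axis deg 1.0 z [0.016 0.023 0.033]
26 mean [0.579  0.0952] rect 579.1 96.9 [31.5  1.5] axis deg 87.3 z [0.016 0.023 0.031]
503 mean [0.4865 0.11  ] rect 488.7 114.8 [30.1 70.2] axis deg -3.1 z [0.017 0.03  0.042]
```

View pics/side3.png

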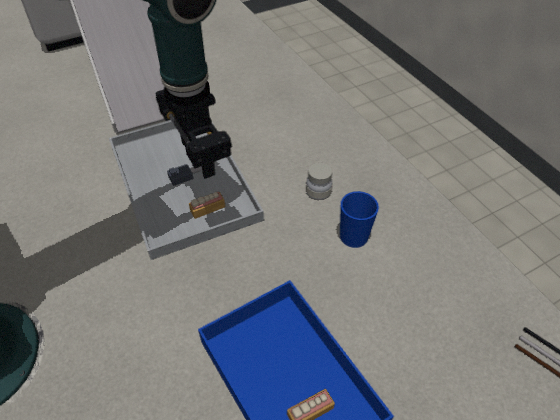

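Model A stands teeth up in the pan at (310,405); model B lies at (207,205) in the tray. I descend with a part-open gripper, as the tray wall is close.

Call:
move_arm:
  motion:
    - [[-0.003, 0, 0.015], 0, -0.4]
    - [[0, 0, 0.018], 0, -0.4]
    - [[0, 0, 0.018], 0, -0.4]
    - [[0, 0, 0.02], 0, -0.4]
    - [[0, 0, 0.02], 0, -0.4]
    - [[0, 0, 0.02], 0, -0.4]
    - [[0, 0, 0.012], 0, -0.4]
    - [[0, 0, 0.006], 0, -0.4]
    - [[0, 0, 0.003], 0, -0.4]
    - [[0, 0, 0], 0, -0.4]

```text
time: 14.85
eef_pos: [0.4916, 0.1157, 0.021]
tool_rot: [3.141, 0.001, 3.141]
force: [0.1, 0.1, 0.4]
finger_gap: 0.0616
gripper_force: 0.0
```

Call:
move_arm:
  motion:
    - [[0, 0, 0], 0, 1]
    - [[0, 0, 0], 0, 1]
    - [[0, 0, 0], 0, 1]
    - [[0, 0, 0], 0, 1]
    - [[0, 0, 0], 0, 1]
    - [[0, 0, 0], 0, 1]
    - [[0, 0, 0], 0, 1]
    - [[0, 0, 0], 0, 1]
    - [[0, 0, 0], 0, 1]
    - [[0, 0, 0], 0, 1]

```text
time: 16.1
eef_pos: [0.4914, 0.1159, 0.021]
tool_rot: [3.141, 0.0, 3.141]
force: [-1.3, 4.5, 5.6]
finger_gap: 0.0276
gripper_force: 25.0
```

Call:
move_arm:
  motion:
    - [[0, 0, -0.004], 0, 1]
    - [[0, 0, -0.01], 0, 1]
    - [[0, 0, -0.016], 0, 1]
    - [[0, 0, -0.016], 0, 1]
    - [[0, 0, -0.016], 0, 1]
    - [[0, 0, -0.016], 0, 1]
    - [[0, 0, -0.016], 0, 1]
    - [[0, 0, -0.016], 0, 1]
    - [[0, 0, -0.01], 0, 1]
    - [[0, 0, 0], 0, 1]

```text
time: 17.35
eef_pos: [0.4919, 0.1158, 0.1418]
tool_rot: [3.141, 0.002, 3.142]
force: [0.6, 0.9, -1.5]
finger_gap: 0.0278
gripper_force: 25.0
```

Call:
move_arm:
  motion:
    - [[0, -0.02, 0], 0, 1]
    - [[0.004, -0.035, 0], 0, 1]
    - [[0.004, -0.05, 0], 0, 1]
    - [[0.004, -0.05, 0], 0, 1]
    - [[0.004, -0.05, 0], 0, 1]
    - [[0.004, -0.05, 0], 0, 1]
    - [[0.004, -0.045, 0], 0, 1]
    - [[0.004, -0.03, 0], 0, 1]
    - [[0.004, -0.015, 0], 0, 1]
    - [[0, -0.006, 0], 0, 1]

```text
time: 18.6
eef_pos: [0.4586, -0.2354, 0.14]
tool_rot: [3.141, -0.001, 3.14]
force: [0.8, 1.1, -1.7]
finger_gap: 0.0276
gripper_force: 25.0
```

Run:
```python
from m import *
s=sense();print(s["eef_pos"],s["tool_rot"],s["finger_gap"])
f=optics.grab_frame("side");W=cloud(f)
rects(W,.015,.16,(.38,.54,-.32,-.17))
save(f,"s4.png")
```

```text
[ 0.45858781 -0.2354217   0.14004927] [ 3.14058981e+00 -1.12206468e-03  3.14049969e+00] 0.02762347241359595
325 mean [ 0.4283 -0.2421] rect 435.6 -237.7 [30.  30.6] axis deg -56.8 z [0.127 0.146 0.16 ]
```

View pics/s4.png

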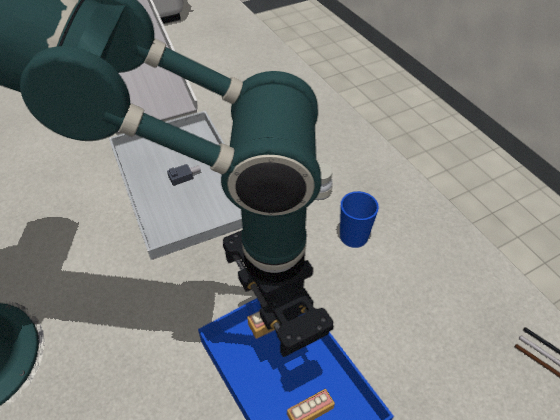

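Model B is held level over the pan at (258,325), clear of model A at (310,405).

Call:
move_arm:
  motion:
    - [[0, 0, 0.01], 0, 1]
    - [[0, 0, 0.018], 0, 1]
    - [[0, 0, 0.02], 0, 1]
    - [[0, 0, 0.02], 0, 1]
    - [[0, 0, 0.02], 0, 1]
    - [[0, 0, 0.014], 0, 1]
    - [[0, 0, 0.008], 0, 1]
    - [[0, 0, 0.005], 0, 1]
    - [[0, 0, 0.002], 0, 1]
    - [[0, 0, 0], 0, 1]

```text
time: 19.9
eef_pos: [0.4595, -0.2356, 0.0241]
tool_rot: [-3.141, 0.001, 3.141]
force: [-0.1, 0.5, -1.1]
finger_gap: 0.0279
gripper_force: 25.0
```

Call:
move_arm:
  motion:
    - [[0, 0, 0.002], 0, 1]
    - [[0, 0, 0.001], 0, 1]
    - [[0, 0, 0.001], 0, 1]
    - [[0, 0, 0], 0, 1]
    - [[0, 0, 0], 0, 1]
    - [[0, 0, 0], 0, 1]
    - [[0, 0, 0], 0, 1]
    - [[0, 0, 0], 0, 1]
    - [[0, 0, 0], 0, 1]
    - [[0, 0, 0], 0, 1]

```text
time: 21.15
eef_pos: [0.4593, -0.2354, 0.02]
tool_rot: [-3.141, 0.0, -3.142]
force: [-1.5, -0.2, 4.7]
finger_gap: 0.0275
gripper_force: 25.0
```

Call:
move_arm:
  motion:
    - [[0, 0, 0], 0, 0.2]
    - [[0, 0, 0], 0, -0.2]
    - [[0, 0, 0], 0, -0.2]
    - [[0, 0, 0], 0, -0.2]
    - [[0, 0, -0.01], 0, -0.2]
    - [[0, 0, -0.02], 0, -0.2]
    - [[0, 0, -0.03], 0, -0.2]
    - [[0, 0, -0.03], 0, -0.2]
    - [[0, 0, -0.03], 0, -0.2]
    - [[0, 0, -0.015], 0, -0.2]

```text
time: 22.4
eef_pos: [0.4603, -0.236, 0.1573]
tool_rot: [-3.14, 0.003, 3.142]
force: [1.0, -0.3, -0.9]
finger_gap: 0.0525
gripper_force: 0.0
```

Call:
move_arm:
  motion:
    - [[0, 0.02, 0], 0, -0.2]
    - [[0, 0.04, 0], 0, -0.2]
    - [[0, 0.05, 0], 0, -0.2]
    - [[0, 0.05, 0], 0, -0.2]
    - [[0, 0.05, 0], 0, -0.2]
    - [[0, 0.05, 0], 0, -0.2]
    - [[0, 0.04, 0], 0, -0.2]
    - [[0, 0.02, 0], 0, -0.2]
    - [[0, 0, 0], 0, -0.2]
    - [[0, 0, 0], 0, -0.2]

```text
time: 23.65
eef_pos: [0.4581, 0.0846, 0.1536]
tool_rot: [-3.141, -0.002, -3.141]
force: [-0.0, 0.2, -0.1]
finger_gap: 0.0528
gripper_force: 0.0
```

Run:
```python
from m import *
s=sense();print(s["time"],s["eef_pos"],s["finger_gap"],s["qd"].round(3))
for c in("top","side"):
    f=optics.grab_frame(c);W=cloud(f);print(c)
    rects(W,.015,.055,(.385,.535,-.41,-.17))
    rects(W,.04,.06,(.3,.65,-.5,-.1),100)
save(f,"s5.png")
```

```text
23.65 [0.4580988  0.08458265 0.1536221 ] 0.052782973022177194 [-0.022 -0.001 -0.008  0.     0.002  0.   ]
top
620 mean [ 0.4577 -0.2329] rect 458.0 -236.0 [69.2 28.8] axis deg -1.1 z [0.02  0.033 0.043]
657 mean [ 0.4631 -0.3407] rect 463.5 -344.3 [68.4 29.8] axis deg 0.1 z [0.02  0.033 0.043]
1715 mean [ 0.457  -0.3064] rect 459.6 -290.3 [181.6 286.4] axis deg -86.0 z [0.042 0.049 0.053]
side
799 mean [ 0.4544 -0.2409] rect 456.7 -236.9 [71.2 29.5] axis deg -0.2 z [0.018 0.032 0.042]
850 mean [ 0.4613 -0.3473] rect 461.4 -345.2 [29.2 70.8] axis deg -4.2 z [0.022 0.032 0.041]
1535 mean [ 0.4745 -0.2437] rect 457.6 -287.7 [181.7 282.2] axis deg -52.8 z [0.041 0.048 0.051]
```

View pics/s5.png

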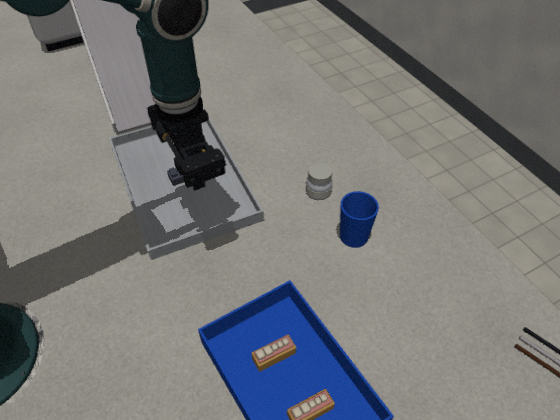

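Both models stand teeth up on the pan floor at (275,350) and (310,405), with tops about 42 mm high. The stub, jar and tumbler are where they were.

```bash
python3 -c "
from workcell import env
print(env.close_job())"
```

```text
the job is handed in; nothing more can be done
None
```

Both tooth models are in the blue pan, teeth up and flat on its floor; the stub, jar and tumbler were not disturbed, and I handed the job in at about 24 s (the hand-in call returned no verdict).

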